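# Take the sawn core off the photo turntable and lay it on its ticket

### The arm

A 6-joint arm with a two-finger parallel gripper is mounted at the origin on the work surface. World frame = base frame: x ahead of the robot, y to its left, z up, the work surface at z = 0. Lengths are in m, angles in rad, forces in N, time in s.
With the tool pointing down it reaches from about 0.25 to 0.725 m from the base axis. Payload 4 kg.
Tool frame: the origin (TCP) lies at the very end of the fingers, on their centre line; the grasp point (between the pads) lies 19 mm behind it; y points along the fingers, z is the direction in which the jaws open and shut, and the axes are right-handed (so a half turn about y gives the same grasp; the last joint's range is limited). The gripper opens to 85 mm and grips with 20 to 120 N. Pads are 22 mm wide; open, the fingers measure 114 mm over their backs; the gripper's body (76 mm by 85 mm) begins 54 mm behind the grasp point. The pads swing forward as they close: fully open they stand 13 mm farther back than shut.
Start: joints at [1.324, 0.241, 0.005, 1.335, 0, 1.571], TCP at [0.122, 0.485, 0.231] pointing down, gripper open.
Joint ranges: [-2.72, 2.72], [-1.05, 1.87], [-1.09, 1.28], [-1.99, 2.15], [-1.42, 1.44], [-3.14, 3.14]. Speed limits (rad/s): [2.79, 2.79, 3.14, 3.14, 3.14, 3.14].

### API

Orientations are given as a unit quaternion [x, y, z, w].
In Python, from workcell import bot gives the robot as it stands. The module is installed in compiled form; this text tells all that it offers.
- The arm moves only by the tool move_arm, never from a script. Its argument "increments" is a list of rows, each an object with "grip": the closure, from 0 (fully open) to 1 (shut); "linear": the shift along the tool's x, y, z scaled (see below), a list of three; "twist": the turn about the tool's y scaled (see below). A call has exactly 5 rows; each row shifts and turns the pose as measured when the row begins, along the tool's axes as they then stand; what a row does not reach is not made up. The controller multiplies each number of a shift by 0.2 m and each number of a turn by 2 rad. A row lasts 1/10 s, in which the tool goes at most 50 mm and 8.59 degrees, less where a joint would pass 70% of its speed; a pose out of reach is approached as far as the arm can. A call with a number of a shift or a turn outside -1 to 1 is refused whole. A call with a gripper value outside its range is refused whole. The fingers move at their own pace and stop on an object; the grip force is fixed at half the most. Time passes only in rows, so rows that do not move let the fingers close, or fill a call up. It gives the time, the measured TCP pose, the force and the opening at its end, in the units of the state.
- bot.get_obs(): the state, without advancing time (a new reading comes with each control period).
- bot.camera(name): name is "side" or "top"; returns (picture, depth): 384x512x3 uint8, blue, green, red; 384x512 float32, m along the optical axis (not along the pixel's ray), 0 where there is no reading.
- bot.camera_params(name): a dict with "camera_matrix" (3x3 intrinsics, pixels), "dist" ([k1, k2, p1, p2, k3] as OpenCV has them; the pictures are not rectified), "rvec" (rotation vector, rad) and "tvec" (3), from world to camera coordinates, as OpenCV has them. Camera axes: x right, y down, z forward; pixel columns grow to the right and rows downward; lengths in m; the calibration is good to about 2 mm. A picture is of the moment at which its call begins. camera_params takes no time and is no camera call.
- bot.job_done(): hands the job in, once; it reports no verdict.
The state is a dict: "clock": time; "joint_pos": joint angles; "joint_vel": joint speeds; "tau": joint torques, N m; "eef_pos": TCP position; "tool_rot": TCP orientation; "ft_force": force on the tool from outside, world axes, zero at the start; "ft_torque": the same for the moment, N m; "grip_width": finger opening in m.
Only numpy, scipy, OpenCV 4.12 (cv2) and the standard library are available. Lean on these libraries where they do the work, as an engineer would, in place of code of your own. Each camera call takes 0.05 s, during which the arm holds its last target. There are 200 camera calls.

### The job

One piece of sawn drill core lies on its flat on the freely spinning photo turntable, under the clear cover, among three pieces that stand on end. Turn the table until the lying piece has come round to the open front, lift it straight off, and set it down (not drop it) on its flat on the blank paper ticket in the empty bay of the steel tray, centred and lengthwise along the ticket. The three standing pieces must stay standing on the turntable, which must be at rest at the end, and the two cores already in the tray must stay where they are.

Things in the scene. Friction and masses are not known exactly. Their poses are not given: they have to be found in the camera images.
- stand: Fixed stand of the turntable. Origin on the turntable's axis at table height; its x axis points from the open front (-x, towards the robot) to the covered far side. A level clear sheet covers x 20 to 200 mm, y -230 to 230 mm, underside 172 mm above the work surface, a lamp bar on its far edge (top at 200 mm), uprights at x 110, y +-220 mm. The front (x below 20 mm) is open above.
- turntable (a joint): Angle of the passive turntable about stand's origin, rad, anticlockwise from above, unlimited. Friction 0.03 Nm plus 0.03 Nm per rad/s: it coasts on for a second or so (about 0.2 rad from 0.5 rad/s) and yields when touched. Grey disc, radius 185 mm, 12 mm thick, top 45 mm above the work surface, with six pegs on its rim (see peg0).
- peg0 (a point): Centre of the top of one of six upright steel pegs on the disc, 12 mm thick, 50 mm tall (tops 95 mm above the work surface), 60 degrees apart, 170 mm from the axis; push one along the rim to turn the table. At joint angle 0 this one lies on stand's -x side, the front.
- sawn_core: The piece to take: grey drill core 110 mm long, 48 mm diameter with one sawn flat along its length, on which it lies, so it is 36 mm high and widest (48 mm) at 12 mm above the flat. The only piece lying on the turntable, starts under the cover. Origin: centre of the flat; x along its length, z up. About 0.3 to 0.55 kg.
- post_core1: Round piece of core standing on end on the turntable, 48 mm diameter, 65 mm tall. Origin: centre of its underside, z along its axis (up).
- post_core2: Round piece of core standing on end on the turntable, 48 mm diameter, 72 mm tall. Origin: centre of its underside, z along its axis (up).
- post_core3: Round piece of core standing on end on the turntable, 48 mm diameter, 60 mm tall. Origin: centre of its underside, z along its axis (up).
- tray: Fixed steel tray, 216 mm (x) by 340 mm (y), floor 4 mm thick, with three bays side by side in y, each 208 mm long (x), 108 mm wide, centres 112 mm apart; walls and partitions 4 mm thick and 12 mm high above the floor. Origin: centre of its underside, on the work surface.
- ticket: Blank paper ticket, 140 mm by 80 mm, flat on the tray floor in the middle of the empty bay (which of the three varies). Origin: its centre, on the tray floor, 4 mm above the work surface; x along its 140 mm length and along the bay.
- tray_core1: Sawn core like the one to take but 125 mm long, lying in another bay. Origin: centre of its flat, x along its length.
- tray_core2: Sawn core like the one to take but 95 mm long, lying in another bay. Origin: centre of its flat, x along its length.
Mind the look-alikes: they are no part of the job. What is shaped like the post_core2 but purple is not meant. What is shaped like the post_core3 but pink is not meant.

How it is judged:
By the outcome, as a careful person would: the job done as asked, in the order asked, and still so for the second after the job is handed in, with the robot touching nothing.
It also fails if it takes over 72 s, if anything falls off the work surface, if the arm or the gripper's body presses on something with over 40 N, if the wrist force passes 120 N, or if a joint passes its speed limit or range.

## Working session

There is one attempt and no reset: what is moved stays moved. The work goes in short steps, Python scripts to look and compute and a tool call to move; the robot and the scene stay as the last step left them, time stands still between calls to the robot, and variables do not carry over. Pictures are saved under pics/ and viewed, about 8 in all and at most 12, crops included, and the job is handed in when it is done.

Besides the shell and the picture viewer there is one more tool, called after "Request:" as name([rows], argument=value, ...), one row to a line, values as JSON. move_arm: Moves the arm, as the interface text tells. Its arguments: {"type":"object","properties":{"increments":{"type":"array"}},"required":["increments"]}

```bash
mkdir -p pics
cat > h.py <<'E'
import numpy as np, cv2
from workcell import bot
def snap(n):
    im,d=bot.camera(n); p=bot.camera_params(n); return im,d,p
def ray(p,uv):
    uv=np.array(uv,float).reshape(-1,1,2)
    n=cv2.undistortPoints(uv,p["camera_matrix"],np.array(p["dist"])).reshape(-1,2)
    R=cv2.Rodrigues(np.array(p["rvec"]))[0]; t=np.array(p["tvec"]).reshape(3)
    return -R.T@t, np.c_[n,np.ones(len(n))]@R
def onz(p,uv,z):
    c,d=ray(p,uv); z=np.broadcast_to(z,len(d)); return c+d*((z-c[2])/d[:,2])[:,None]
def wp(p,uv,dep):
    c,d=ray(p,uv); return c+d*np.array(dep).reshape(-1,1)
def proj(p,X):
    return cv2.projectPoints(np.array(X,float).reshape(-1,1,3),np.array(p["rvec"]),np.array(p["tvec"]),p["camera_matrix"],np.array(p["dist"]))[0].reshape(-1,2)
E
python3 - <<'E'
from h import *
for n in("top","side"):
    im,d,p=snap(n); cv2.imwrite(f"pics/{n}0.png",cv2.resize(im,(768,576))); np.savez(f"{n}0.npz",im=im,d=d)
    c,_=ray(p,[[256,192]]); print(n,c,(d>0).mean())
print(bot.get_obs())
E
```

```text
top [ 0.3576314  -0.01780782  1.2402708 ] 0.9961090087890625
side [ 0.14650714 -0.95966536  1.04824162] 0.9958648681640625
{'clock': 0.1, 'joint_pos': array([ 1.32400370e+00,  2.41359042e-01,  3.87360084e-03,  1.33520010e+00,
       -1.56282314e-05,  1.57080225e+00]), 'joint_vel': array([ 0.00144436, -0.00232162,  0.00353897, -0.00112239, -0.00022037,
       -0.00072678]), 'tau': array([ 6.50606148e-05, -3.73137331e+01,  2.53009933e+01,  1.08126272e-02,
       -5.32897366e-05,  2.16045571e-06]), 'eef_pos': array([0.1220156 , 0.48430742, 0.23049688]), 'tool_rot': array([ 0.70239314, -0.08711187,  0.08695842, -0.70106607]), 'ft_force': array([ 0.04400594,  0.29461505, -0.11418493]), 'ft_torque': array([0.00549114, 0.03535078, 0.02798928]), 'grip_width': 0.08569182674308998}
```

View pics/top0.png

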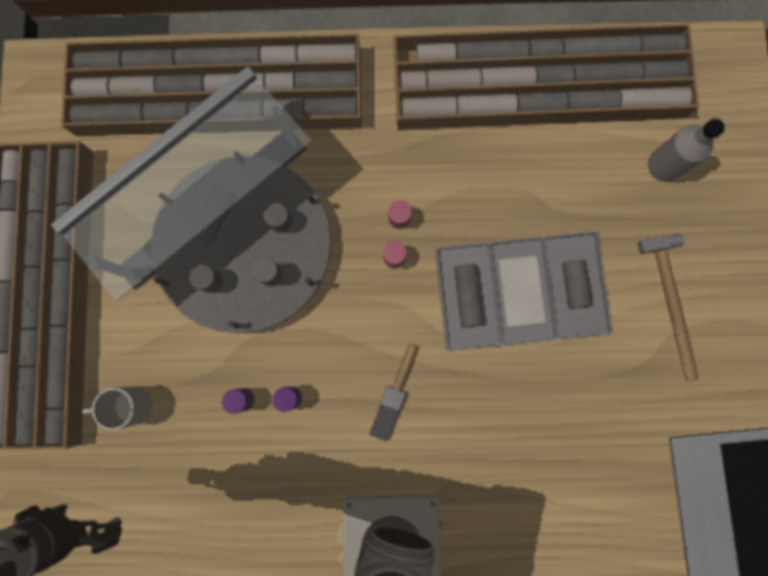

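View pics/side0.png

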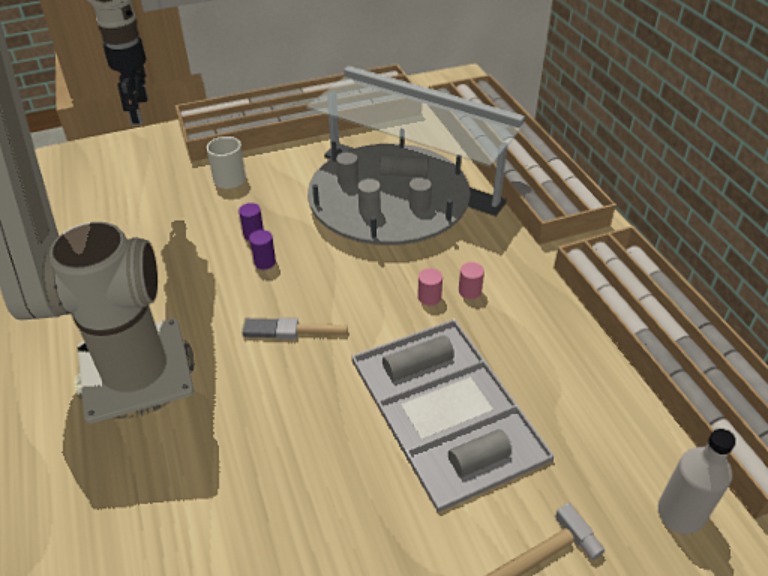

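Top view (768×576): the lying core shows faintly under the cover at about (208,222). The posts are at (276,214), (266,270) and (203,277), and the ticket is at (522,290). In the side view the lying piece is at about (405,163). The purple and pink pieces are off the turntable. Next comes an enhanced crop, plus heights.

Run:
```python
from h import *
a=np.load("top0.npz");im,d=a["im"],a["d"];p=bot.camera_params("top")
vv,uu=np.mgrid[0:384,0:512]
P=wp(p,np.c_[uu.ravel(),vv.ravel()],d.ravel()).reshape(384,512,3)
Z=P[...,2]; np.save("P.npy",P)
g=cv2.cvtColor(im,cv2.COLOR_BGR2GRAY)[60:235,30:245]
e=cv2.createCLAHE(4,(4,4)).apply(g)
z=np.clip(Z[60:235,30:245]*1000,0,220).astype(np.uint8)
s=np.load("side0.npz")["im"][35:170,195:370]; s=cv2.createCLAHE(4,(4,4)).apply(cv2.cvtColor(s,cv2.COLOR_BGR2GRAY))
f=lambda x,w,h:cv2.resize(x,(w,h),interpolation=cv2.INTER_CUBIC)
cv2.imwrite("pics/c1.png",np.vstack([np.hstack([f(e,400,300),f(z,400,300)]),np.hstack([f(s,400,300),np.zeros((300,400),np.uint8)])]))
# sizes: tray ticket
hsv=cv2.cvtColor(im,cv2.COLOR_BGR2HSV)
roi=np.zeros((384,512),np.uint8);roi[160:230,295:405]=1
m=((im.min(2)>110)&(roi>0)).astype(np.uint8)
c=max(cv2.findContours(m,0,2)[0],key=cv2.contourArea)
W=onz(p,c.reshape(-1,2),0.004)[:,:2].astype(np.float32)
print("ticket",cv2.minAreaRect(W),cv2.boxPoints(cv2.minAreaRect(W)))
# posts/pegs by height in disc region
reg=(uu>100)&(uu<225)&(vv>95)&(vv<225)
disc=reg&(abs(Z-.045)<.004)
print("disc z",np.median(Z[disc]))
for lo,hi in((.055,.125),(.16,.18),(.18,.22)):
    m=((Z>lo)&(Z<hi)&(uu>20)&(uu<225)&(vv>30)&(vv<225)).astype(np.uint8)
    n,l,st,ce=cv2.connectedComponentsWithStats(m)
    for i in range(1,n):
        if st[i,4]>=6:
            q=P[l==i]; print(lo,st[i,4],ce[i].round(1),np.median(q,0).round(4),q.min(0).round(3),q.max(0).round(3))
```

```text
ticket ((0.50715172290802, -0.2817234694957733), (0.15229879319667816, 0.08660461753606796), 5.055552005767822) [[ 0.42748266 -0.24530002]
 [ 0.43511444 -0.33156773]
 [ 0.5868208  -0.3181469 ]
 [ 0.579189   -0.2318792 ]]
disc z 0.04481247726566684
0.055 671 [110.4  50.4] [0.986  0.4702 0.0587] [0.896 0.093 0.055] [1.042 0.671 0.067]
0.055 107 [202.1  60.1] [0.9269 0.1599 0.0586] [0.923 0.093 0.055] [0.932 0.238 0.064]
0.055 178 [75.1 81.3] [0.8684 0.5651 0.059 ] [0.863 0.425 0.055] [0.891 0.672 0.067]
0.055 65 [210.2  78.2] [0.8667 0.1321 0.0587] [0.863 0.094 0.055] [0.871 0.188 0.066]
0.055 465 [ 34.5 142.8] [0.7072 0.6924 0.0588] [0.427 0.627 0.055] [0.833 0.732 0.068]
0.055 27 [206.9 131.9] [0.6884 0.1453 0.0895] [0.686 0.141 0.055] [0.694 0.152 0.097]
0.055 273 [184.8 144.9] [0.646  0.2079 0.1036] [0.627 0.187 0.055] [0.674 0.234 0.11 ]
0.055 145 [140.9 153.1] [0.6295 0.3463 0.0704] [0.609 0.319 0.055] [0.672 0.375 0.082]
0.055 147 [ 47.1 195.3] [0.5091 0.6328 0.059 ] [0.426 0.628 0.055] [0.605 0.638 0.067]
0.055 272 [177.8 180.7] [0.5392 0.2252 0.1155] [0.52  0.206 0.055] [0.564
[... 337 characters left out ...]
] [0.448 0.304 0.098]
0.16 8416 [124.  126.3] [0.6841 0.362  0.1772] [0.484 0.131 0.169] [0.893 0.586 0.18 ]
0.18 1825 [102.1 100.9] [0.7512 0.4156 0.1981] [0.602 0.233 0.18 ] [0.909 0.598 0.206]
0.18 7 [175.1  75.4] [0.824  0.2196 0.1804] [0.821 0.214 0.18 ] [0.83  0.225 0.181]
0.18 10 [145.8  82.6] [0.8069 0.302  0.1808] [0.8   0.295 0.18 ] [0.812 0.306 0.183]
0.18 9 [159.3 104.9] [0.7411 0.2609 0.1806] [0.737 0.255 0.18 ] [0.744 0.272 0.183]
0.18 6 [180.8 105.8] [0.7365 0.2024 0.1805] [0.733 0.2   0.18 ] [0.742 0.208 0.182]
0.18 6 [148.  117.2] [0.7061 0.2937 0.1807] [0.702 0.291 0.18 ] [0.713 0.296 0.181]
0.18 6 [ 78.8 168.3] [0.5678 0.482  0.1811] [0.566 0.475 0.18 ] [0.572 0.486 0.182]
```

View pics/c1.png

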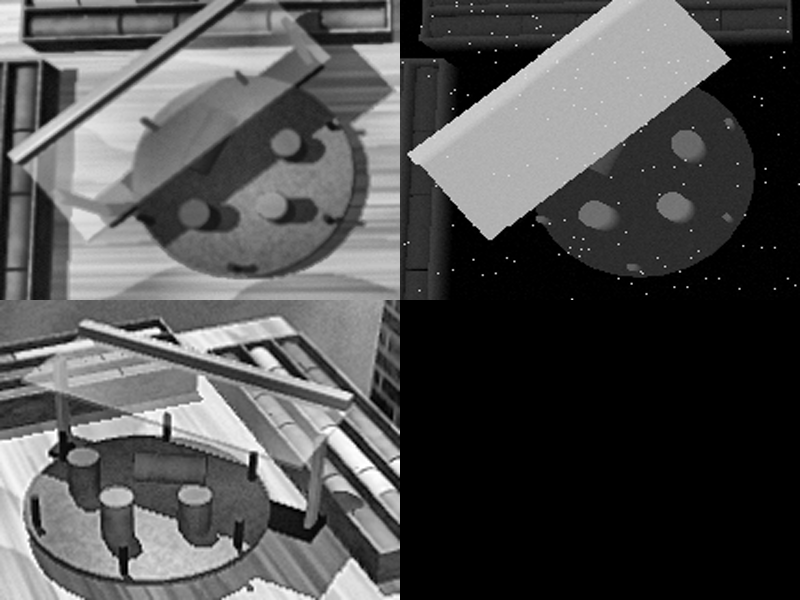

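The crop shows the lying core under the cover (side crop (133–208, 453–485), top crop around (190–225, 110–170)). It is the only lying piece, and one corner pokes out at height 0.08, which matches a top at 81 mm. Look-alikes are the three grey posts, which stand, and the two tray cores, which are not on the turntable. Now I'll work out the geometry.

```bash
cat >> h.py <<'E'
def pegs(P,box=(.40,.80,.08,.50)):
    Z=P[...,2]; m=((Z>.088)&(Z<.101)&(P[...,0]>box[0])&(P[...,0]<box[1])&(P[...,1]>box[2])&(P[...,1]<box[3])).astype(np.uint8)
    n,l,st,ce=cv2.connectedComponentsWithStats(m)
    return [P[l==i].mean(0) for i in range(1,n) if 5<=st[i,4]<40]
def tool():
    from scipy.spatial.transform import Rotation as R
    o=bot.get_obs(); M=R.from_quat(o["tool_rot"]).as_matrix()
    return o,M
E
python3 - <<'E'
from h import *
P=np.load("P.npy"); print("pegs",np.round(pegs(P),4))
pt=bot.camera_params("top");ps=bot.camera_params("side")
q=np.array([[133,453],[208,460],[205,485],[133,478]],float)
q=np.c_[q[:,0]/2.286+195,(q[:,1]-300)/2.222+35]
print(onz(ps,q,[.07,.07,.05,.05]).round(3)); 
e=onz(ps,[(q[0]+q[3])/2,(q[1]+q[2])/2],.063);print("ends",e.round(4),np.linalg.norm(e[1]-e[0]))
print("top crop px",((proj(pt,e)-[30,60])*[400/215,300/175]).round())
# sheet front edge and lamp direction
Z=P[...,2];m=(Z>.165)&(Z<.21)&(P[...,0]<.95)&(P[...,1]>.05)&(P[...,1]<.65)
r=cv2.minAreaRect(P[m][:,:2].astype(np.float32)); print("sheet",r,cv2.boxPoints(r).round(3))
o,M=tool();print(M.round(3))
E
```

```text
pegs [[0.6902 0.146  0.0941]
 [0.637  0.1976 0.0948]
 [0.5241 0.336  0.0945]
 [0.53   0.2118 0.0939]
 [0.524  0.1494 0.0943]
 [0.5273 0.444  0.0927]
 [0.5205 0.2315 0.0933]
 [0.4421 0.2984 0.0946]]
[[0.624 0.39  0.07 ]
 [0.724 0.331 0.07 ]
 [0.706 0.297 0.05 ]
 [0.61  0.352 0.05 ]]
ends [[0.6153 0.3668 0.063 ]
 [0.7131 0.3102 0.063 ]] 0.11309913714939908
top crop px [[195. 170.]
 [230. 116.]]
sheet ((0.4522554278373718, 0.16144785284996033), (0.8197275400161743, 0.46233922243118286), 39.948219299316406) [[-0.01   0.075]
 [ 0.286 -0.279]
 [ 0.915  0.247]
 [ 0.618  0.602]]
[[ 0.97  -0.     0.244]
 [-0.244 -0.002  0.97 ]
 [ 0.    -1.    -0.002]]
```

Request:
move_arm([
  {"grip": 0.55, "linear": [0.19, 0, -0.052], "twist": 0},
  {"grip": 0.55, "linear": [0.19, 0, -0.052], "twist": 0},
  {"grip": 0.55, "linear": [0.19, 0, -0.052], "twist": 0},
  {"grip": 0.55, "linear": [0.19, 0, -0.052], "twist": 0},
  {"grip": 0.55, "linear": [0.19, 0, -0.052], "twist": -0.05},
])

```text
clock: 0.6
eef_pos: [0.2942, 0.3867, 0.2277]
tool_rot: [0.707, -0.048, 0.045, -0.704]
ft_force: [0.5, 2.0, 0.5]
grip_width: 0.0382
```

```bash
cat > w.py <<'E'
import sys
from h import *
o,M=tool(); t=np.array(eval(sys.argv[1])) if len(sys.argv)>1 else None
print("pos",o["eef_pos"].round(4),"zang",np.degrees(np.arctan2(M[1,2],M[0,2])).round(1),"q",np.degrees(o["joint_pos"]).round(0),"w",o["grip_width"].round(4),"F",o["ft_force"].round(1),"t",o["clock"].round(2))
if t is not None: print("tool shift/0.2:",(M.T@(t-o["eef_pos"])/0.2).round(3))
E
python3 w.py "[.442,.298,.2]"
```

```text
Traceback (most recent call last):
  File "w.py", line 4, in <module>
    print("pos",o["eef_pos"].round(4),"zang",np.degrees(np.arctan2(M[1,2],M[0,2])).round(1),"q",np.degrees(o["joint_pos"]).round(0),"w",o["grip_width"].round(4),"F",o["ft_force"].round(1),"t",o["clock"].round(2))
                                                                                                                                        ^^^^^^^^^^^^^^^^^^^^^
AttributeError: 'float' object has no attribute 'round'
```

```bash
sed -i 's/o\["grip_width"\].round(4)/round(o["grip_width"],4)/;s/o\["clock"\].round(2)/round(o["clock"],2)/' w.py
python3 w.py "[.442,.298,.2]"
```

```text
pos [0.2942 0.3867 0.2277] zang 82.5 q [53. 13. -2. 76. -0. 60.] w 0.0382 F [0.5 2.  0.5] t 0.6
tool shift/0.2: [ 0.791  0.138 -0.342]
```

Request:
move_arm([
  {"grip": 0.55, "linear": [0.2, 0.1, -0.085], "twist": -0.015},
  {"grip": 0.55, "linear": [0.2, 0.1, -0.085], "twist": -0.015},
  {"grip": 0.55, "linear": [0.2, 0.1, -0.085], "twist": -0.015},
  {"grip": 0.55, "linear": [0.19, 0.1, -0.085], "twist": -0.015},
  {"grip": 0.55, "linear": [0, 0, 0], "twist": 0},
])

```text
clock: 1.1
eef_pos: [0.4544, 0.299, 0.1437]
tool_rot: [0.709, -0.005, 0.002, -0.706]
ft_force: [-1.4, 0.0, -0.3]
grip_width: 0.0383
```

```bash
python3 w.py "[.442,.298,.06]"
```

```text
pos [0.4544 0.299  0.1437] zang 89.4 q [33. 22. -2. 67. -0. 34.] w 0.0383 F [-1.4  0.  -0.3] t 1.1
tool shift/0.2: [-0.06   0.419 -0.004]
```

Request:
move_arm([
  {"grip": 0.55, "linear": [-0.07, 0, 0], "twist": 0},
  {"grip": 0.55, "linear": [0, 0.1, 0], "twist": 0},
  {"grip": 0.55, "linear": [0, 0.12, 0], "twist": 0},
  {"grip": 0.55, "linear": [0, 0.12, 0], "twist": 0},
  {"grip": 0.55, "linear": [0, 0.06, 0], "twist": 0},
])

```text
clock: 1.6
eef_pos: [0.4395, 0.2985, 0.0615]
tool_rot: [0.708, -0.007, 0.004, -0.706]
ft_force: [-0.5, -0.8, -0.1]
grip_width: 0.0379
```

```bash
python3 w.py "[.442,.298,.06]"
python3 - <<'E'
from h import *
im,d,p=snap("side"); cv2.imwrite("pics/s1.png",cv2.resize(im[20:200,170:410],(800,600),interpolation=2))
E
```

```text
pos [0.4395 0.2985 0.0615] zang 89.1 q [ 34.  25. -10.  55.  -0.  35.] w 0.0379 F [-0.5 -0.8 -0.1] t 1.6
tool shift/0.2: [ 0.013  0.007 -0.002]
```

View pics/s1.png

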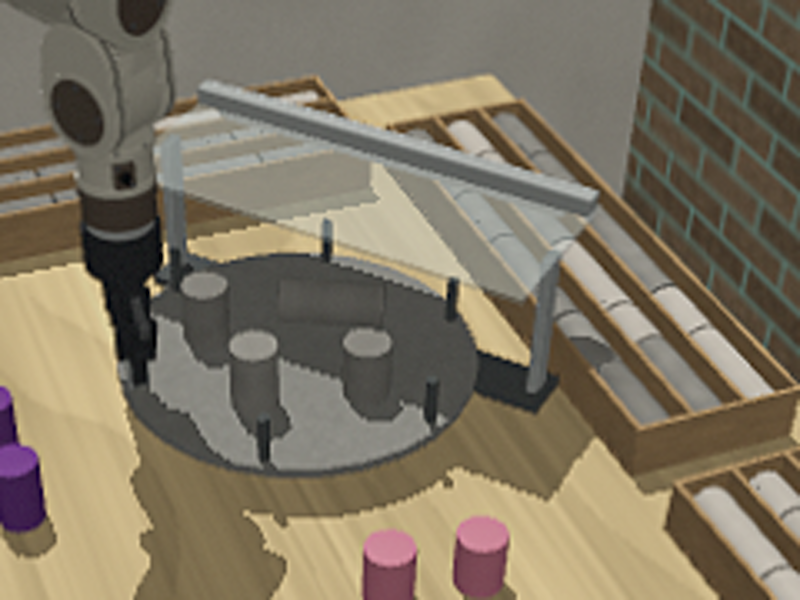

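The view shows the fingers straddling the front-left peg at (130,380). The lying core is at (330,300), and all three posts are standing. I'll sweep the peg round the rim anticlockwise.

Request:
move_arm([
  {"grip": 0.55, "linear": [0, 0, -0.03], "twist": -0.0175},
  {"grip": 0.55, "linear": [0, 0, -0.03], "twist": -0.0175},
  {"grip": 0.55, "linear": [0.001, 0, -0.045], "twist": -0.026},
  {"grip": 0.55, "linear": [0.002, 0, -0.059], "twist": -0.035},
  {"grip": 0.55, "linear": [0.003, 0, -0.074], "twist": -0.0436},
])

```text
clock: 2.15
eef_pos: [0.4414, 0.2535, 0.0609]
tool_rot: [0.701, 0.095, -0.103, -0.699]
ft_force: [0.2, -0.4, 0.0]
grip_width: 0.0382
```

```bash
cat > a.py <<'E'
from h import *
o,M=tool(); C=np.array([.6095,.2955]); r=o["eef_pos"][:2]-C
th=np.degrees(np.arctan2(r[1],r[0])); za=np.degrees(np.arctan2(M[1,2],M[0,2]))
print("r",np.hypot(*r).round(4),"th",th.round(1),"zang-th err",round((za-th-90+180)%360-180,1),"mod180","z",o["eef_pos"][2].round(4),"q",np.degrees(o["joint_pos"]).round(0),"F",o["ft_force"].round(1),"t",round(o["clock"],2))
E
python3 a.py
```

```text
r 0.1733 th -166.0 zang-th err -177.9 mod180 z 0.0609 q [ 30.  23. -14.  54.   0.  14.] F [ 0.2 -0.4  0. ] t 2.15
```

Request:
move_arm([
  {"grip": 0.55, "linear": [0.006, 0, -0.074], "twist": -0.038},
  {"grip": 0.55, "linear": [0.006, 0, -0.074], "twist": -0.041},
  {"grip": 0.55, "linear": [0.006, 0, -0.074], "twist": -0.042},
  {"grip": 0.55, "linear": [0.006, 0, -0.074], "twist": -0.0436},
  {"grip": 0.55, "linear": [0.006, 0, -0.074], "twist": -0.0436},
])

```text
clock: 2.65
eef_pos: [0.4766, 0.19, 0.0636]
tool_rot: [-0.661, -0.245, 0.253, 0.663]
ft_force: [-0.9, -0.1, -0.1]
grip_width: 0.0385
```

```bash
python3 a.py
```

```text
r 0.1697 th -141.6 zang-th err -177.2 mod180 z 0.0636 q [ 22.  24. -13.  55.   0. -20.] F [-0.9 -0.1 -0.1] t 2.65
```

Request:
move_arm([
  {"grip": 0.55, "linear": [0.003, 0.004, -0.074], "twist": -0.038},
  {"grip": 0.55, "linear": [0.003, 0.003, -0.074], "twist": -0.041},
  {"grip": 0.55, "linear": [0.003, 0.002, -0.074], "twist": -0.042},
  {"grip": 0.55, "linear": [0.003, 0, -0.074], "twist": -0.042},
  {"grip": 0.55, "linear": [0.003, 0, -0.074], "twist": -0.042},
])

```text
clock: 3.15
eef_pos: [0.5346, 0.1459, 0.064]
tool_rot: [-0.591, -0.38, 0.389, 0.596]
ft_force: [-0.8, 0.5, 0.1]
grip_width: 0.0386
```

```bash
python3 a.py
```

```text
r 0.1673 th -116.6 zang-th err -177.6 mod180 z 0.064 q [ 15.  28.  -6.  57.   0. -51.] F [-0.8  0.5  0.1] t 3.15
```

Request:
move_arm([
  {"grip": 0.55, "linear": [0, 0.004, -0.074], "twist": -0.04},
  {"grip": 0.55, "linear": [0, 0.003, -0.074], "twist": -0.041},
  {"grip": 0.55, "linear": [0, 0.002, -0.074], "twist": -0.042},
  {"grip": 0.55, "linear": [0.002, 0, -0.065], "twist": -0.036},
  {"grip": 0.55, "linear": [0.002, 0, -0.06], "twist": -0.034},
])

```text
clock: 3.65
eef_pos: [0.6021, 0.1296, 0.0641]
tool_rot: [-0.501, -0.491, 0.499, 0.508]
ft_force: [-0.6, -0.4, -0.8]
grip_width: 0.0386
```

```bash
python3 a.py
```

```text
r 0.166 th -92.5 zang-th err -178.5 mod180 z 0.0641 q [ 12.  34.   5.  62.   0. -77.] F [-0.6 -0.4 -0.8] t 3.65
```

Request:
move_arm([
  {"grip": 0.55, "linear": [-0.003, 0.004, -0.06], "twist": -0.034},
  {"grip": 0.55, "linear": [-0.003, 0.003, -0.05], "twist": -0.029},
  {"grip": 0.55, "linear": [-0.002, 0.002, -0.035], "twist": -0.02},
  {"grip": 0.55, "linear": [0, 0, -0.02], "twist": -0.012},
  {"grip": 0.55, "linear": [0, 0, -0.01], "twist": -0.006},
])

```text
clock: 4.15
eef_pos: [0.6386, 0.1325, 0.0641]
tool_rot: [-0.445, -0.543, 0.549, 0.454]
ft_force: [0.3, -0.2, 0.1]
grip_width: 0.0382
```

```bash
python3 a.py
```

```text
r 0.1655 th -79.9 zang-th err -179.0 mod180 z 0.0641 q [ 12.  38.  12.  65.   0. -89.] F [ 0.3 -0.2  0.1] t 4.15
```

Request:
move_arm([
  {"grip": 0.55, "linear": [0, 0, 0], "twist": 0},
  {"grip": 0.55, "linear": [0, 0, 0], "twist": 0},
  {"grip": 0.55, "linear": [0, 0, 0], "twist": 0},
  {"grip": 0.55, "linear": [0, 0, 0], "twist": 0},
  {"grip": 0.55, "linear": [0, 0, 0], "twist": 0},
])

```text
clock: 4.65
eef_pos: [0.6373, 0.1332, 0.0647]
tool_rot: [-0.445, -0.542, 0.55, 0.454]
ft_force: [0.0, -0.6, -0.8]
grip_width: 0.0388
```

Request:
move_arm([
  {"grip": 0.55, "linear": [0, -0.1, 0], "twist": 0},
  {"grip": 0.55, "linear": [0, -0.15, 0], "twist": 0},
  {"grip": 0.55, "linear": [0, -0.15, 0], "twist": 0},
  {"grip": 0.55, "linear": [-0.1, -0.05, 0.1], "twist": 0.03},
  {"grip": 0.55, "linear": [-0.1, 0, 0.2], "twist": 0.06},
])

```text
clock: 5.15
eef_pos: [0.5872, 0.086, 0.1567]
tool_rot: [-0.493, -0.499, 0.507, 0.501]
ft_force: [-0.3, 0.1, 0.0]
grip_width: 0.0384
```

```bash
cat > m.py <<'E'
import sys
from h import *
im,d,p=snap("top");vv,uu=np.mgrid[0:384,0:512]
P=wp(p,np.c_[uu.ravel(),vv.ravel()],d.ravel()).reshape(384,512,3);Z=P[...,2]
np.savez("top1.npz",im=im,P=P)
C=np.array([.6095,.2955])
R=np.hypot(P[...,0]-C[0],P[...,1]-C[1])
for nm,lo,hi,r0,r1 in(("peg",.085,.101,.155,.185),("blob",.06,.125,0,.145)):
    m=((Z>lo)&(Z<hi)&(R>r0)&(R<r1)).astype(np.uint8)
    n,l,st,ce=cv2.connectedComponentsWithStats(m)
    for i in range(1,n):
        if st[i,4]>=6:
            q=P[l==i]; zt=np.percentile(q[:,2],90); t=q[q[:,2]>zt-.012].mean(0); v=t[:2]-C
            print(nm,st[i,4],ce[i].round(),t.round(3),"zt",zt.round(3),"r",np.hypot(*v).round(3),"ang",np.degrees(np.arctan2(v[1],v[0])).round(1))
cv2.imwrite(f"pics/{sys.argv[1]}.png",cv2.resize(im[60:260,60:327],(800,600),interpolation=2))
E
python3 m.py t1; python3 a.py
```

```text
peg 16 [136. 212.] [0.452 0.35  0.095] zt 0.097 r 0.167 ang 160.9
blob 143 [171. 133.] [0.683 0.247 0.116] zt 0.119 r 0.088 ang -33.5
blob 571 [142. 181.] [0.547 0.341 0.077] zt 0.081 r 0.077 ang 144.0
r 0.2166 th -98.9 zang-th err -170.8 mod180 z 0.1541 q [  8.  27.   8.  73.   0. -82.] F [-6.4 -1.4 -4. ] t 5.2
```

Request:
move_arm([
  {"grip": 0.55, "linear": [0.102, 0, 0.053], "twist": 0.074},
  {"grip": 0.55, "linear": [0.093, 0, 0.067], "twist": 0.074},
  {"grip": 0.55, "linear": [0.082, 0, 0.08], "twist": 0.074},
  {"grip": 0.55, "linear": [0.07, 0, 0.091], "twist": 0.074},
  {"grip": 0.55, "linear": [0.055, 0, 0.1], "twist": 0.074},
])

```text
clock: 5.7
eef_pos: [0.5175, 0.1803, 0.1558]
tool_rot: [-0.644, -0.273, 0.297, 0.65]
ft_force: [0.8, 0.9, -0.1]
grip_width: 0.0387
```

```bash
python3 w.py "[.4497,.3505,.13]"
cat > plan.py <<'E'
# rows needed: constant world velocity with twist; args target xyz, target zang, n rows
import sys
from h import *
o,M=tool(); t=np.array(eval(sys.argv[1])); za=np.degrees(np.arctan2(M[1,2],M[0,2])); n=int(sys.argv[3])
dz=(float(sys.argv[2])-za+180)%360-180; D=(t-o["eef_pos"])/n/.2
for k in range(n):
    a=np.radians(za+dz*k/n); print(round(D[0]*np.sin(a)-D[1]*np.cos(a),3),round(-D[2],3),round(D[0]*np.cos(a)+D[1]*np.sin(a),3),"tw",round(-np.radians(dz/n)/2,3))
E
python3 plan.py "[.4497,.3505,.13]" 71 8
```

```text
pos [0.5175 0.1803 0.1558] zang 137.5 q [ 19.  23.   2.  71.   0. -29.] w 0.0387 F [ 0.8  0.9 -0.1] t 5.7
tool shift/0.2: [0.403 0.136 0.822]
0.05 0.016 0.103 tw 0.073
0.034 0.016 0.109 tw 0.073
0.018 0.016 0.113 tw 0.073
0.002 0.016 0.115 tw 0.073
-0.015 0.016 0.114 tw 0.073
-0.031 0.016 0.11 tw 0.073
-0.047 0.016 0.105 tw 0.073
-0.061 0.016 0.097 tw 0.073
```

Request:
move_arm([
  {"grip": 0.55, "linear": [0.05, 0, 0.103], "twist": 0.073},
  {"grip": 0.55, "linear": [0.034, 0, 0.109], "twist": 0.073},
  {"grip": 0.55, "linear": [0.018, 0, 0.113], "twist": 0.073},
  {"grip": 0.55, "linear": [0.002, 0, 0.115], "twist": 0.073},
  {"grip": 0.55, "linear": [-0.015, 0, 0.114], "twist": 0.073},
])

```text
clock: 6.2
eef_pos: [0.4729, 0.2908, 0.1572]
tool_rot: [0.708, 0.016, -0.041, -0.705]
ft_force: [-0.1, -0.3, -0.8]
grip_width: 0.038
```

```bash
python3 plan.py "[.4497,.3505,.13]" 71 4
```

```text
-0.023 0.034 0.077 tw 0.051
-0.031 0.034 0.074 tw 0.051
-0.038 0.034 0.07 tw 0.051
-0.045 0.034 0.066 tw 0.051
```

Request:
move_arm([
  {"grip": 0.55, "linear": [-0.023, 0.034, 0.077], "twist": 0.051},
  {"grip": 0.55, "linear": [-0.031, 0.034, 0.074], "twist": 0.051},
  {"grip": 0.55, "linear": [-0.038, 0.034, 0.07], "twist": 0.051},
  {"grip": 0.55, "linear": [-0.045, 0.034, 0.066], "twist": 0.051},
  {"grip": 0.55, "linear": [0, 0, 0], "twist": 0},
])

```text
clock: 6.7
eef_pos: [0.4462, 0.3556, 0.1303]
tool_rot: [0.7, -0.132, 0.108, -0.693]
ft_force: [-0.6, -0.4, -0.5]
grip_width: 0.0388
```

```bash
python3 w.py "[.4497,.3505,.063]"; python3 a.py
```

```text
pos [0.4462 0.3556 0.1303] zang 70.5 q [38. 27.  3. 68.  1. 57.] w 0.0388 F [-0.6 -0.4 -0.5] t 6.7
tool shift/0.2: [ 0.036  0.336 -0.013]
r 0.174 th 159.8 zang-th err -179.3 mod180 z 0.1303 q [38. 27.  3. 68.  1. 57.] F [-0.6 -0.4 -0.5] t 6.7
```

Request:
move_arm([
  {"grip": 0.55, "linear": [0.036, 0.06, -0.013], "twist": 0},
  {"grip": 0.55, "linear": [0, 0.13, 0], "twist": 0},
  {"grip": 0.55, "linear": [0, 0.13, 0], "twist": 0},
  {"grip": 0.55, "linear": [0, 0, -0.03], "twist": -0.0175},
  {"grip": 0.55, "linear": [0, 0, -0.03], "twist": -0.0175},
])

```text
clock: 7.2
eef_pos: [0.4498, 0.3356, 0.063]
tool_rot: [0.704, -0.103, 0.081, -0.698]
ft_force: [0.5, 1.0, -0.0]
grip_width: 0.0381
```

```bash
python3 a.py;python3 w.py
```

```text
r 0.1646 th 165.9 zang-th err 179.1 mod180 z 0.063 q [36. 29. -4. 59.  1. 51.] F [ 0.5  1.  -0. ] t 7.2
pos [0.4498 0.3356 0.063 ] zang 75.1 q [36. 29. -4. 59.  1. 51.] w 0.0381 F [ 0.5  1.  -0. ] t 7.2
```

Request:
move_arm([
  {"grip": 0.55, "linear": [-0.003, 0, -0.045], "twist": -0.028},
  {"grip": 0.55, "linear": [-0.003, 0, -0.059], "twist": -0.036},
  {"grip": 0.55, "linear": [-0.002, 0, -0.074], "twist": -0.044},
  {"grip": 0.55, "linear": [0, 0, -0.074], "twist": -0.044},
  {"grip": 0.55, "linear": [0.002, 0, -0.074], "twist": -0.044},
])

```text
clock: 7.7
eef_pos: [0.4454, 0.2639, 0.061]
tool_rot: [0.706, 0.042, -0.064, -0.704]
ft_force: [0.2, -0.1, 0.1]
grip_width: 0.0386
```

```bash
python3 a.py
```

```text
r 0.1671 th -169.1 zang-th err 177.7 mod180 z 0.061 q [ 30.  25. -11.  56.   1.  22.] F [ 0.2 -0.1  0.1] t 7.7
```

Request:
move_arm([
  {"grip": 0.55, "linear": [0, 0, -0.074], "twist": -0.046},
  {"grip": 0.55, "linear": [0.002, 0, -0.074], "twist": -0.046},
  {"grip": 0.55, "linear": [0.003, 0, -0.074], "twist": -0.045},
  {"grip": 0.55, "linear": [0.003, 0, -0.074], "twist": -0.044},
  {"grip": 0.55, "linear": [0.003, 0, -0.07], "twist": -0.042},
])

```text
clock: 8.2
eef_pos: [0.4733, 0.186, 0.0589]
tool_rot: [-0.672, -0.204, 0.226, 0.675]
ft_force: [0.9, 0.9, -0.9]
grip_width: 0.0386
```

```bash
python3 a.py
```

```text
r 0.1747 th -141.2 zang-th err 176.6 mod180 z 0.0589 q [ 21.  24. -12.  55.   0. -14.] F [ 0.9  0.9 -0.9] t 8.2
```

Request:
move_arm([
  {"grip": 0.55, "linear": [0.009, 0, -0.065], "twist": -0.044},
  {"grip": 0.55, "linear": [0.008, -0.005, -0.055], "twist": -0.038},
  {"grip": 0.55, "linear": [0.006, -0.005, -0.045], "twist": -0.03},
  {"grip": 0.55, "linear": [0.004, 0, -0.03], "twist": -0.02},
  {"grip": 0.55, "linear": [0.002, 0, -0.015], "twist": -0.01},
])

```text
clock: 8.7
eef_pos: [0.5081, 0.1477, 0.0583]
tool_rot: [-0.633, -0.3, 0.323, 0.637]
ft_force: [0.2, 0.3, 0.1]
grip_width: 0.0381
```

Request:
move_arm([
  {"grip": 0.55, "linear": [0, 0, 0], "twist": 0},
  {"grip": 0.55, "linear": [0, 0, 0], "twist": 0},
  {"grip": 0.55, "linear": [0, 0, 0], "twist": 0},
  {"grip": 0.55, "linear": [0, 0, 0], "twist": 0},
  {"grip": 0.55, "linear": [0, 0, 0], "twist": 0},
])

```text
clock: 9.2
eef_pos: [0.5074, 0.1459, 0.0575]
tool_rot: [-0.633, -0.299, 0.323, 0.637]
ft_force: [-0.2, 0.7, -0.1]
grip_width: 0.0385
```

```bash
python3 a.py; python3 m.py t2
```

```text
r 0.1811 th -124.3 zang-th err 176.5 mod180 z 0.0575 q [ 16.  26.  -9.  57.  -0. -36.] F [-0.2  0.7 -0.1] t 9.2
peg 14 [207. 133.] [0.684 0.142 0.094] zt 0.096 r 0.171 ang -64.1
peg 16 [104. 185.] [0.534 0.447 0.094] zt 0.097 r 0.17 ang 116.3
peg 17 [151. 215.] [0.442 0.306 0.093] zt 0.096 r 0.168 ang 176.4
blob 249 [176. 132.] [0.685 0.234 0.109] zt 0.112 r 0.098 ang -39.2
blob 284 [127. 172.] [0.571 0.38  0.104] zt 0.107 r 0.093 ang 114.5
```

View pics/t2.png

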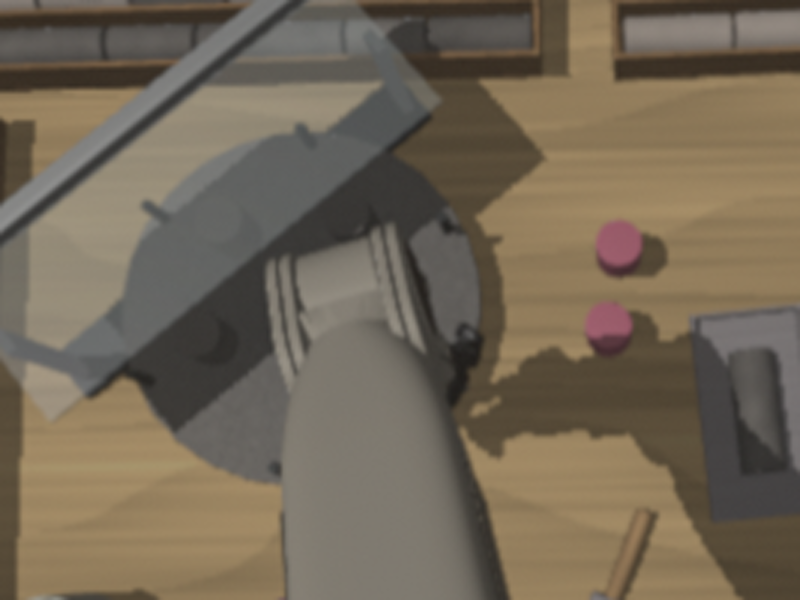

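Arm over the front; one post seen at (205,335), one under the sheet at (215,225), and one at (350,215) beside the gripper. Pegs show about 177° of rotation, which puts the core at the front under the arm. I'll rise and move left to look.

Request:
move_arm([
  {"grip": 0.4, "linear": [0, -0.1, 0], "twist": 0},
  {"grip": 0.4, "linear": [0, -0.16, 0], "twist": 0},
  {"grip": 0.4, "linear": [0, -0.18, 0], "twist": 0},
  {"grip": 0.3, "linear": [0, -0.18, 0], "twist": 0.07},
  {"grip": 0.2, "linear": [0, -0.05, 0.1], "twist": 0.074},
])

```text
clock: 9.75
eef_pos: [0.4961, 0.1614, 0.1933]
tool_rot: [-0.674, -0.199, 0.229, 0.674]
ft_force: [-0.5, -0.5, -0.6]
grip_width: 0.0681
```

```bash
python3 plan.py "[.41,.37,.19]" 57.5 8;python3 w.py
```

```text
0.031 0.002 0.138 tw 0.074
0.011 0.002 0.141 tw 0.074
-0.01 0.002 0.141 tw 0.074
-0.031 0.002 0.138 tw 0.074
-0.051 0.002 0.132 tw 0.074
-0.07 0.002 0.123 tw 0.074
-0.087 0.002 0.111 tw 0.074
-0.102 0.002 0.097 tw 0.074
pos [0.4961 0.1614 0.1933] zang 125.2 q [ 18.  19.   2.  75.   0. -17.] w 0.0681 F [-0.5 -0.5 -0.6] t 9.75
```

Request:
move_arm([
  {"grip": 0.2, "linear": [0.031, 0, 0.138], "twist": 0.074},
  {"grip": 0.2, "linear": [0.011, 0, 0.141], "twist": 0.074},
  {"grip": 0.2, "linear": [-0.01, 0, 0.141], "twist": 0.074},
  {"grip": 0.2, "linear": [-0.031, 0, 0.138], "twist": 0.074},
  {"grip": 0.2, "linear": [-0.051, 0, 0.132], "twist": 0.074},
])

```text
clock: 10.25
eef_pos: [0.4422, 0.2964, 0.1989]
tool_rot: [0.709, -0.058, 0.036, -0.702]
ft_force: [0.7, 0.4, -0.1]
grip_width: 0.0683
```

Request:
move_arm([
  {"grip": 0.2, "linear": [-0.07, 0, 0.123], "twist": 0.074},
  {"grip": 0.2, "linear": [-0.087, 0, 0.111], "twist": 0.074},
  {"grip": 0.2, "linear": [-0.102, 0, 0.097], "twist": 0.06},
  {"grip": 0.2, "linear": [0, 0, 0], "twist": 0},
  {"grip": 0.2, "linear": [0, 0, 0], "twist": 0},
])

```text
clock: 10.75
eef_pos: [0.4061, 0.3822, 0.1993]
tool_rot: [0.686, -0.203, 0.182, -0.674]
ft_force: [0.7, -0.5, 0.0]
grip_width: 0.0681
```

```bash
python3 m.py t3; python3 w.py
python3 - <<'E'
from h import *
P=np.load("top1.npz")["P"];Z=P[...,2]
m=((Z>.055)&(Z<.09)&(np.hypot(P[...,0]-.5525,P[...,1]-.255)<.09)).astype(np.uint8)
n,l,st,_=cv2.connectedComponentsWithStats(m)
i=1+st[1:,4].argmax(); q=P[l==i]; r=cv2.minAreaRect(q[:,:2].astype(np.float32)); print("core all",st[i,4],r)
for lo in(.068,.076):
    t=q[q[:,2]>lo]; mu=t[:,:2].mean(0); w,V=np.linalg.eigh(np.cov((t[:,:2]-mu).T)); print(lo,mu.round(4),np.degrees(np.arctan2(V[1,1],V[0,1])),cv2.minAreaRect(t[:,:2].astype(np.float32)))
print(np.percentile(q[:,2],[50,95]))
E
```

```text
peg 15 [207. 133.] [0.684 0.142 0.094] zt 0.097 r 0.171 ang -64.2
peg 16 [104. 185.] [0.534 0.448 0.093] zt 0.097 r 0.17 ang 116.2
peg 15 [204. 188.] [0.517 0.154 0.095] zt 0.097 r 0.169 ang -123.0
peg 17 [151. 215.] [0.442 0.306 0.093] zt 0.097 r 0.168 ang 176.4
blob 280 [177. 133.] [0.685 0.234 0.109] zt 0.112 r 0.097 ang -39.2
blob 558 [174. 179.] [0.55  0.245 0.078] zt 0.082 r 0.078 ang -139.5
blob 286 [127. 172.] [0.571 0.381 0.104] zt 0.106 r 0.093 ang 114.3
pos [0.4062 0.3821 0.1993] zang 58.4 q [43. 23.  8. 77.  1. 74.] w 0.0684 F [ 1.1  0.4 -0.4] t 10.8
core all 572 ((0.5513013005256653, 0.24585697054862976), (0.04789465665817261, 0.1076880618929863), 59.94942855834961)
0.068 [0.5501 0.2441] 149.087046880601 ((0.5508984327316284, 0.24516615271568298), (0.044262055307626724, 0.10707055777311325), 60.95050811767578)
0.076 [0.5507 0.2455] 149.37048106366868 ((0.5505251288414001, 0.24476656317710876), (0.03520520031452179, 0.10642167180776596), 60.29496383666992)
[0.07697962 0.08306153]
```

View pics/t3.png

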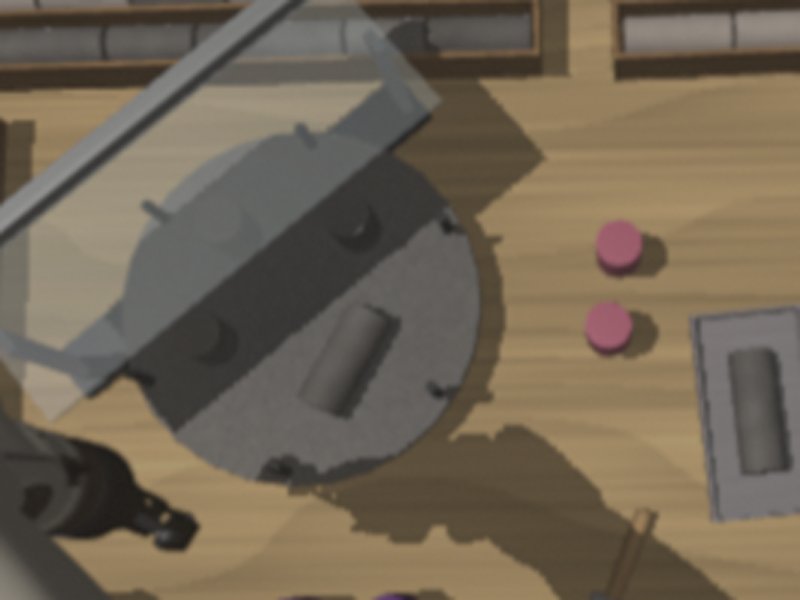

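View: core lies at the open front at (348,360), all three posts standing ((215,225), (355,220), (205,335)), pegs unchanged from the previous look, so the table is at rest. Depth gives the core at (0.551,0.246), axis about 150°, size 108×48 mm, top about 0.082.

```bash
python3 plan.py "[.551,.246,.14]" 60 5
```

```text
0.195 0.059 -0.04 tw -0.003
0.194 0.059 -0.041 tw -0.003
0.194 0.059 -0.042 tw -0.003
0.194 0.059 -0.043 tw -0.003
0.194 0.059 -0.044 tw -0.003
```

Request:
move_arm([
  {"grip": 0.2, "linear": [0.195, 0.03, -0.04], "twist": -0.003},
  {"grip": 0.2, "linear": [0.194, 0.06, -0.041], "twist": -0.003},
  {"grip": 0.2, "linear": [0.194, 0.06, -0.042], "twist": -0.003},
  {"grip": 0.2, "linear": [0.194, 0.06, -0.043], "twist": -0.003},
  {"grip": 0.2, "linear": [0.17, 0.06, -0.044], "twist": -0.003},
])

```text
clock: 11.3
eef_pos: [0.5498, 0.2448, 0.1433]
tool_rot: [0.688, -0.188, 0.17, -0.68]
ft_force: [-0.7, 0.4, 0.2]
grip_width: 0.068
```

```bash
python3 w.py "[.551,.246,.1]"
```

```text
pos [0.5498 0.2448 0.1433] zang 60.7 q [24. 29. 10. 72.  0. 53.] w 0.068 F [-0.7  0.4  0.2] t 11.3
tool shift/0.2: [0.007 0.216 0.012]
```

Request:
move_arm([
  {"grip": 0.2, "linear": [0, 0.0, 0.01], "twist": 0.005},
  {"grip": 0.2, "linear": [0, 0.1, 0], "twist": 0},
  {"grip": 0.2, "linear": [0, 0.12, 0], "twist": 0},
  {"grip": 0.2, "linear": [0, 0.12, 0], "twist": 0},
  {"grip": 0.2, "linear": [0, 0.05, 0], "twist": 0},
])

```text
clock: 11.8
eef_pos: [0.5534, 0.2367, 0.064]
tool_rot: [0.686, -0.195, 0.179, -0.678]
ft_force: [-0.5, 0.3, 0.0]
grip_width: 0.0686
```

```bash
python3 w.py "[.551,.246,.048]"
```

```text
pos [0.5534 0.2367 0.064 ] zang 59.3 q [23. 33.  3. 62.  0. 54.] w 0.0686 F [-0.5  0.3  0. ] t 11.8
tool shift/0.2: [-0.032  0.08   0.035]
```

Request:
move_arm([
  {"grip": 0.2, "linear": [-0.032, 0, 0.035], "twist": 0},
  {"grip": 0.2, "linear": [0, 0, 0], "twist": 0},
  {"grip": 0.2, "linear": [0, 0.03, 0], "twist": 0},
  {"grip": 0.2, "linear": [0, 0.03, 0], "twist": 0},
  {"grip": 0.2, "linear": [0, 0.01, 0], "twist": 0},
])

```text
clock: 12.3
eef_pos: [0.5519, 0.2478, 0.0523]
tool_rot: [0.685, -0.194, 0.179, -0.679]
ft_force: [-0.3, 0.4, 0.6]
grip_width: 0.0684
```

```bash
python3 w.py "[.551,.246,.048]"
```

```text
pos [0.5519 0.2478 0.0523] zang 59.4 q [24. 34.  3. 60.  0. 55.] w 0.0684 F [-0.3  0.4  0.6] t 12.3
tool shift/0.2: [ 0.001  0.022 -0.01 ]
```

Request:
move_arm([
  {"grip": 0.2, "linear": [0, 0.03, -0.01], "twist": 0},
  {"grip": 0.25, "linear": [0, 0, 0], "twist": 0},
  {"grip": 0.32, "linear": [0, 0, 0], "twist": 0},
  {"grip": 0.38, "linear": [0, 0, 0], "twist": 0},
  {"grip": 0.45, "linear": [0, 0, 0], "twist": 0},
])

```text
clock: 12.8
eef_pos: [0.5517, 0.2466, 0.0466]
tool_rot: [0.684, -0.193, 0.18, -0.68]
ft_force: [1.1, 2.3, -0.1]
grip_width: 0.0468
```

```bash
python3 w.py "[.551,.246,.046]"
```

```text
pos [0.5517 0.2466 0.0466] zang 59.4 q [24. 34.  2. 59.  0. 54.] w 0.0468 F [ 1.1  2.3 -0.1] t 12.8
tool shift/0.2: [-0.001  0.003 -0.004]
```

Request:
move_arm([
  {"grip": 0.7, "linear": [0, 0, 0], "twist": 0},
  {"grip": 1, "linear": [0, 0, 0], "twist": 0},
  {"grip": 1, "linear": [0, 0, 0], "twist": 0},
  {"grip": 1, "linear": [0, -0.03, 0], "twist": 0},
  {"grip": 1, "linear": [0, -0.05, 0], "twist": 0},
])

```text
clock: 13.3
eef_pos: [0.5494, 0.2452, 0.0605]
tool_rot: [0.686, -0.195, 0.178, -0.678]
ft_force: [-0.8, 0.1, -3.9]
grip_width: 0.0461
```

```bash
python3 w.py "[.55,.245,.2]"
```

```text
pos [0.5494 0.2452 0.0605] zang 59.4 q [24. 33.  3. 61.  0. 54.] w 0.0461 F [-0.8  0.1 -3.9] t 13.3
tool shift/0.2: [-0.011 -0.697 -0.011]
```

Request:
move_arm([
  {"grip": 1, "linear": [0, -0.08, 0], "twist": 0},
  {"grip": 1, "linear": [0, -0.12, 0], "twist": 0},
  {"grip": 1, "linear": [0, -0.14, 0], "twist": 0},
  {"grip": 1, "linear": [0, -0.14, 0], "twist": 0},
  {"grip": 1, "linear": [0, -0.14, 0], "twist": 0},
])

```text
clock: 13.8
eef_pos: [0.5476, 0.2427, 0.1838]
tool_rot: [0.69, -0.2, 0.174, -0.674]
ft_force: [0.6, 0.2, -4.7]
grip_width: 0.0457
```

```bash
python3 - <<'E'
from h import *
# ticket + tray refine from original pictures, both views
for n,roi,thr in(("top",(160,230,295,405),110),("side",(235,300,255,345),150)):
    im=np.load(f"{n}0.npz")["im"];p=bot.camera_params(n)
    g=im[roi[0]:roi[1],roi[2]:roi[3]]
    b=cv2.GaussianBlur(g.min(2),(3,3),0); t,m=cv2.threshold(b,0,255,cv2.THRESH_OTSU)
    c=max(cv2.findContours(m,0,2)[0],key=cv2.contourArea).reshape(-1,2)+[roi[2],roi[0]]
    W=onz(p,c,.004)[:,:2].astype(np.float32); print(n,t,cv2.minAreaRect(W))
E
python3 plan.py "[.507,-.282,.2]" -85 17; python3 w.py
```

```text
top 117.0 ((0.5037918090820312, -0.28230488300323486), (0.1443624645471573, 0.08393015712499619), 4.608262538909912)
side 140.0 ((0.5031814575195312, -0.2811920940876007), (0.20661407709121704, 0.0994764044880867), 5.422103404998779)
0.068 -0.005 -0.139 tw 0.074
0.088 -0.005 -0.127 tw 0.074
0.106 -0.005 -0.113 tw 0.074
0.121 -0.005 -0.096 tw 0.074
0.134 -0.005 -0.077 tw 0.074
0.144 -0.005 -0.056 tw 0.074
0.151 -0.005 -0.034 tw 0.074
0.154 -0.005 -0.012 tw 0.074
0.154 -0.005 0.011 tw 0.074
0.151 -0.005 0.034 tw 0.074
0.144 -0.005 0.056 tw 0.074
0.135 -0.005 0.077 tw 0.074
0.122 -0.005 0.096 tw 0.074
0.106 -0.005 0.112 tw 0.074
0.089 -0.005 0.127 tw 0.074
0.069 -0.005 0.139 tw 0.074
0.048 -0.005 0.147 tw 0.074
pos [0.5476 0.2427 0.1838] zang 59.4 q [24. 28. 14. 79.  0. 54.] w 0.0457 F [ 0.6  0.2 -4.7] t 13.8
```

```bash
python3 plan.py "[.504,-.282,.184]" 94.8 14
```

```text
0.082 -0.0 -0.169 tw -0.022
0.075 -0.0 -0.173 tw -0.022
0.067 -0.0 -0.176 tw -0.022
0.059 -0.0 -0.179 tw -0.022
0.051 -0.0 -0.181 tw -0.022
0.043 -0.0 -0.183 tw -0.022
0.035 -0.0 -0.185 tw -0.022
0.027 -0.0 -0.186 tw -0.022
0.018 -0.0 -0.187 tw -0.022
0.01 -0.0 -0.188 tw -0.022
0.002 -0.0 -0.188 tw -0.022
-0.006 -0.0 -0.188 tw -0.022
-0.015 -0.0 -0.187 tw -0.022
-0.023 -0.0 -0.187 tw -0.022
```

Request:
move_arm([
  {"grip": 1, "linear": [0.03, -0.03, -0.06], "twist": -0.02},
  {"grip": 1, "linear": [0.05, 0, -0.12], "twist": -0.02},
  {"grip": 1, "linear": [0.067, 0, -0.176], "twist": -0.022},
  {"grip": 1, "linear": [0.059, 0, -0.179], "twist": -0.022},
  {"grip": 1, "linear": [0.051, 0, -0.181], "twist": -0.022},
])

```text
clock: 14.3
eef_pos: [0.5363, 0.0923, 0.1991]
tool_rot: [0.703, -0.118, 0.096, -0.694]
ft_force: [0.3, -1.2, -3.6]
grip_width: 0.0459
```

```bash
python3 w.py; python3 plan.py "[.504,-.282,.184]" 94.8 10
```

```text
pos [0.5363 0.0923 0.1991] zang 72.5 q [10. 21.  6. 76. -0. 27.] w 0.0459 F [ 0.3 -1.2 -3.6] t 14.3
0.041 0.008 -0.183 tw -0.019
0.034 0.008 -0.185 tw -0.019
0.026 0.008 -0.186 tw -0.019
0.019 0.008 -0.187 tw -0.019
0.012 0.008 -0.187 tw -0.019
0.005 0.008 -0.188 tw -0.019
-0.003 0.008 -0.188 tw -0.019
-0.01 0.008 -0.188 tw -0.019
-0.017 0.008 -0.187 tw -0.019
-0.025 0.008 -0.186 tw -0.019
```

Request:
move_arm([
  {"grip": 1, "linear": [0.041, 0.008, -0.183], "twist": -0.019},
  {"grip": 1, "linear": [0.034, 0.008, -0.185], "twist": -0.019},
  {"grip": 1, "linear": [0.026, 0.008, -0.186], "twist": -0.019},
  {"grip": 1, "linear": [0.019, 0.008, -0.187], "twist": -0.019},
  {"grip": 1, "linear": [0.012, 0.008, -0.187], "twist": -0.019},
])

```text
clock: 14.8
eef_pos: [0.5165, -0.1025, 0.1949]
tool_rot: [0.71, -0.049, 0.025, -0.702]
ft_force: [1.8, -0.5, -4.1]
grip_width: 0.0456
```

```bash
python3 plan.py "[.504,-.282,.16]" 94.8 5;python3 w.py
```

```text
0.007 0.035 -0.18 tw -0.019
-0.0 0.035 -0.18 tw -0.019
-0.007 0.035 -0.18 tw -0.019
-0.014 0.035 -0.179 tw -0.019
-0.021 0.035 -0.179 tw -0.019
pos [ 0.5165 -0.1025  0.1949] zang 84.0 q [-11.  19.   2.  75.  -1.  -5.] w 0.0456 F [ 1.8 -0.5 -4.1] t 14.8
```

Request:
move_arm([
  {"grip": 1, "linear": [0.007, 0.02, -0.18], "twist": -0.019},
  {"grip": 1, "linear": [0, 0.02, -0.18], "twist": -0.019},
  {"grip": 1, "linear": [-0.007, 0.02, -0.18], "twist": -0.019},
  {"grip": 1, "linear": [-0.014, 0.02, -0.15], "twist": -0.019},
  {"grip": 1, "linear": [-0.021, 0, -0.1], "twist": -0.015},
])

```text
clock: 15.3
eef_pos: [0.4987, -0.2692, 0.1814]
tool_rot: [0.709, 0.015, -0.042, -0.704]
ft_force: [1.0, 0.2, -5.1]
grip_width: 0.0457
```

```bash
echo 'print("ytool",M[:,1].round(4))' >> w.py; python3 plan.py "[.504,-.282,.16]" 94.8 2;python3 w.py
python3 - <<'E'
from h import *
# held core: depth in both views
for n in("side","top"):
    im,d,p=snap(n);vv,uu=np.mgrid[0:384,0:512]
    P=wp(p,np.c_[uu.ravel(),vv.ravel()],d.ravel()).reshape(384,512,3); np.savez(n+"2.npz",im=im,P=P)
o,M=tool()
im=np.load("side2.npz")["im"]; u,v=proj(bot.camera_params("side"),[o["eef_pos"]])[0].astype(int); print(u,v)
u0,v0=max(u-110,0),max(v-80,0); cv2.imwrite("pics/s2.png",cv2.resize(im[v0:v0+165,u0:u0+220],(800,600),interpolation=2)); print(u0,v0)
E
```

```text
0.011 0.054 -0.033 tw -0.001
0.011 0.054 -0.033 tw -0.001
pos [ 0.4987 -0.2692  0.1814] zang 94.6 q [-28.  24.   7.  75.  -1. -32.] w 0.0457 F [ 1.   0.2 -5.1] t 15.3
ytool [-0.038  -0.0088 -0.9992]
297 223
187 143
```

View pics/s2.png

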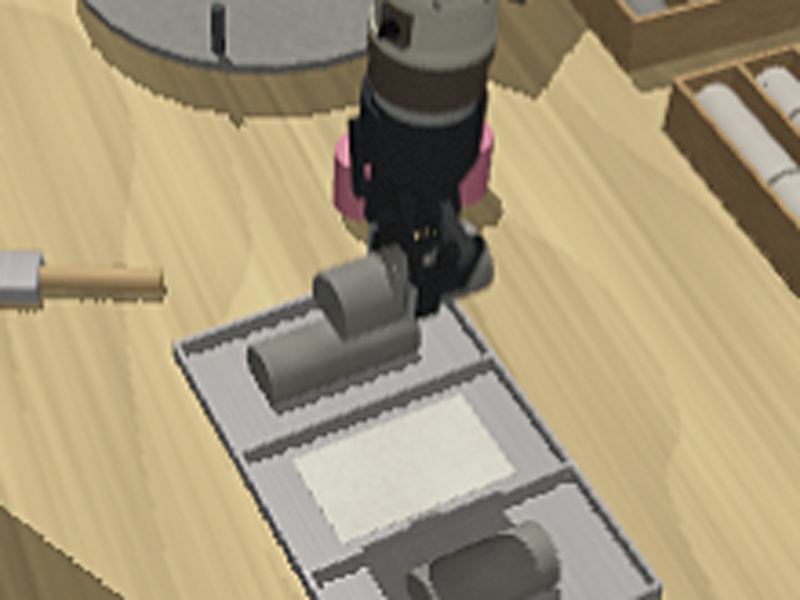

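The core is held level at (365,290). The ticket at (405,470) is clear, and both tray cores are in place. Lowering now.

Request:
move_arm([
  {"grip": 1, "linear": [0.02, 0.05, -0.05], "twist": 0},
  {"grip": 1, "linear": [0.005, 0.1, -0.01], "twist": 0},
  {"grip": 1, "linear": [0.004, 0.1, 0], "twist": 0},
  {"grip": 1, "linear": [0.004, 0.1, 0], "twist": 0},
  {"grip": 1, "linear": [0.003, 0.06, 0], "twist": 0},
])

```text
clock: 15.9
eef_pos: [0.5061, -0.2827, 0.0976]
tool_rot: [0.71, 0.015, -0.04, -0.703]
ft_force: [0.2, -0.2, -4.0]
grip_width: 0.0454
```

```bash
python3 w.py "[.504,-.282,.03]"
python3 - <<'E'
from h import *
# tray axis from partition/wall heights in first depth image
P=np.load("P.npy");Z=P[...,2]
m=(Z>.012)&(Z<.022)&(P[...,0]>.36)&(P[...,0]<.66)&(P[...,1]<-.08)&(P[...,1]>-.50)
r=cv2.minAreaRect(P[m][:,:2].astype(np.float32)); print("tray",r,m.sum())
for lo,hi in((.02,.06),):
  mm=((Z>.022)&(Z<.06)&(P[...,0]>.36)&(P[...,0]<.66)&(P[...,1]<-.1)&(P[...,1]>-.5)).astype(np.uint8)
  n,l,st,_=cv2.connectedComponentsWithStats(mm)
  for i in range(1,n):
    if st[i,4]>60: print("traycore",cv2.minAreaRect(P[l==i][:,:2].astype(np.float32)))
E
```

```text
pos [ 0.5061 -0.2827  0.0976] zang 94.5 q [-28.  29.   2.  64.  -2. -33.] w 0.0454 F [ 0.2 -0.2 -4. ] t 15.9
tool shift/0.2: [0.002 0.338 0.007]
ytool [-0.0341 -0.0114 -0.9994]
tray ((0.505083441734314, -0.28145644068717957), (0.21643765270709991, 0.33909082412719727), 4.699104309082031) 785
traycore ((0.5122685432434082, -0.39306220412254333), (0.09215875715017319, 0.0461953729391098), 4.728387355804443)
traycore ((0.49550101161003113, -0.17034229636192322), (0.12449953705072403, 0.04674720764160156), 4.531747817993164)
```

Request:
move_arm([
  {"grip": 1, "linear": [0.002, 0.1, 0.003], "twist": 0},
  {"grip": 1, "linear": [0.003, 0.1, 0], "twist": 0},
  {"grip": 1, "linear": [0.003, 0.08, 0], "twist": 0},
  {"grip": 1, "linear": [0.002, 0.04, 0], "twist": 0},
  {"grip": 1, "linear": [0, 0.01, 0], "twist": -0.002},
])

```text
clock: 16.4
eef_pos: [0.5062, -0.2798, 0.0262]
tool_rot: [0.709, 0.017, -0.044, -0.703]
ft_force: [0.1, -0.6, -3.6]
grip_width: 0.0459
```

```bash
python3 w.py "[.5045,-.2818,.007]"
```

```text
pos [ 0.5062 -0.2798  0.0262] zang 94.9 q [-28.  33.  -3.  56.  -2. -33.] w 0.0459 F [ 0.1 -0.6 -3.6] t 16.4
tool shift/0.2: [-0.006  0.096 -0.008]
ytool [-0.0376 -0.0098 -0.9992]
```

Slow final descent.

Request:
move_arm([
  {"grip": 1, "linear": [-0.006, 0.03, -0.008], "twist": 0.001},
  {"grip": 1, "linear": [0, 0.025, 0], "twist": 0},
  {"grip": 1, "linear": [0, 0.015, 0], "twist": 0},
  {"grip": 1, "linear": [0, 0.01, 0], "twist": 0},
  {"grip": 1, "linear": [0, 0.0, 0], "twist": 0},
])

```text
clock: 16.9
eef_pos: [0.5065, -0.2826, 0.0113]
tool_rot: [0.71, 0.018, -0.042, -0.703]
ft_force: [0.0, -0.4, -4.5]
grip_width: 0.0457
```

```bash
python3 w.py "[.5045,-.2818,.006]"
```

```text
pos [ 0.5065 -0.2826  0.0113] zang 94.9 q [-28.  34.  -4.  54.  -2. -33.] w 0.0457 F [ 0.  -0.4 -4.5] t 16.9
tool shift/0.2: [-0.008  0.027  0.005]
ytool [-0.0337 -0.012  -0.9994]
```

Request:
move_arm([
  {"grip": 1, "linear": [-0.008, 0.01, 0.004], "twist": 0},
  {"grip": 1, "linear": [0, 0.01, 0], "twist": 0},
  {"grip": 1, "linear": [0, 0.007, 0], "twist": 0},
  {"grip": 1, "linear": [0, 0.003, 0], "twist": 0},
  {"grip": 1, "linear": [0, 0, 0], "twist": 0},
])

```text
clock: 17.4
eef_pos: [0.5052, -0.2825, 0.0067]
tool_rot: [0.711, 0.019, -0.041, -0.702]
ft_force: [0.3, 0.7, -2.3]
grip_width: 0.0459
```

```bash
python3 w.py "[.5045,-.2818,.006]"
```

```text
pos [ 0.5052 -0.2825  0.0067] zang 94.8 q [-28.  34.  -4.  53.  -2. -33.] w 0.0459 F [ 0.3  0.7 -2.3] t 17.4
tool shift/0.2: [-0.003  0.003  0.004]
ytool [-0.0314 -0.0131 -0.9994]
```

Request:
move_arm([
  {"grip": 1, "linear": [0, 0.005, 0], "twist": 0},
  {"grip": 1, "linear": [0, 0.005, 0], "twist": 0},
  {"grip": 1, "linear": [0, 0.004, 0], "twist": 0},
  {"grip": 1, "linear": [0, 0, 0], "twist": 0},
  {"grip": 1, "linear": [0, 0, 0], "twist": 0},
])

```text
clock: 17.9
eef_pos: [0.5053, -0.2826, 0.0064]
tool_rot: [0.711, 0.019, -0.041, -0.702]
ft_force: [-1.6, 0.3, -0.6]
grip_width: 0.0455
```

```bash
python3 w.py "[.5045,-.2818,.006]"
```

```text
pos [ 0.5053 -0.2826  0.0064] zang 94.9 q [-28.  34.  -5.  52.  -1. -33.] w 0.0455 F [-1.6  0.3 -0.6] t 17.9
tool shift/0.2: [-0.003  0.002  0.004]
ytool [-0.0298 -0.0134 -0.9995]
```

Weight is on the ticket. Releasing.

Request:
move_arm([
  {"grip": 0.45, "linear": [0, 0, 0], "twist": 0},
  {"grip": 0.4, "linear": [0, 0, 0], "twist": 0},
  {"grip": 0.33, "linear": [0, 0, 0], "twist": 0},
  {"grip": 0.25, "linear": [0, 0, 0], "twist": 0},
  {"grip": 0.22, "linear": [0, 0, 0], "twist": 0},
])

```text
clock: 18.4
eef_pos: [0.5072, -0.2837, 0.0063]
tool_rot: [0.712, 0.02, -0.04, -0.701]
ft_force: [0.5, 0.5, -0.6]
grip_width: 0.0664
```

```bash
python3 w.py
```

```text
pos [ 0.5072 -0.2837  0.0063] zang 94.8 q [-28.  34.  -4.  52.  -2. -33.] w 0.0664 F [ 0.5  0.5 -0.6] t 18.4
ytool [-0.0268 -0.0158 -0.9995]
```

Request:
move_arm([
  {"grip": 0.22, "linear": [0, -0.05, 0], "twist": 0},
  {"grip": 0.22, "linear": [0, -0.1, 0], "twist": 0},
  {"grip": 0.22, "linear": [0, -0.15, 0], "twist": 0},
  {"grip": 0.22, "linear": [0, -0.2, 0], "twist": 0},
  {"grip": 0.22, "linear": [0, -0.2, 0], "twist": 0},
])

```text
clock: 18.9
eef_pos: [0.507, -0.2793, 0.1463]
tool_rot: [0.709, 0.016, -0.044, -0.704]
ft_force: [1.6, -0.7, -0.9]
grip_width: 0.067
```

Request:
move_arm([
  {"grip": 0.22, "linear": [-0.1, -0.1, 0.2], "twist": 0},
  {"grip": 0.22, "linear": [-0.15, -0.05, 0.2], "twist": 0},
  {"grip": 0.22, "linear": [-0.2, 0, 0.2], "twist": 0},
  {"grip": 0.22, "linear": [-0.2, 0, 0.2], "twist": 0},
  {"grip": 0.22, "linear": [-0.1, 0, 0.1], "twist": 0},
])

```text
clock: 19.4
eef_pos: [0.3564, -0.1197, 0.1898]
tool_rot: [0.713, 0.023, -0.033, -0.7]
ft_force: [-0.2, 0.9, 0.9]
grip_width: 0.067
```

```bash
python3 w.py; python3 m.py t4
python3 - <<'E'
from h import *
a=np.load("top1.npz");P=a["P"];Z=P[...,2]
mm=((Z>.022)&(Z<.06)&(P[...,0]>.36)&(P[...,0]<.66)&(P[...,1]<-.1)&(P[...,1]>-.5)).astype(np.uint8)
n,l,st,_=cv2.connectedComponentsWithStats(mm)
for i in range(1,n):
    if st[i,4]>60: print("traycore",cv2.minAreaRect(P[l==i][:,:2].astype(np.float32)),np.percentile(P[l==i][:,2],95))
cv2.imwrite("pics/t5.png",cv2.resize(a["im"][60:270,60:420],(800,467),interpolation=2))
E
```

```text
pos [ 0.3564 -0.1197  0.1898] zang 94.6 q [-18.   1. -21.  68.  -1. -22.] w 0.067 F [-0.2  0.9  0.9] t 19.4
ytool [-0.0133 -0.0197 -0.9997]
peg 15 [207. 132.] [0.685 0.143 0.093] zt 0.095 r 0.17 ang -63.8
peg 18 [104. 185.] [0.534 0.448 0.093] zt 0.096 r 0.17 ang 116.5
peg 17 [204. 188.] [0.518 0.153 0.092] zt 0.097 r 0.169 ang -122.8
peg 16 [152. 215.] [0.443 0.306 0.092] zt 0.096 r 0.167 ang 176.5
blob 283 [176. 133.] [0.686 0.234 0.109] zt 0.112 r 0.098 ang -38.9
blob 281 [127. 172.] [0.571 0.38  0.104] zt 0.107 r 0.093 ang 114.6
traycore ((0.5045437812805176, -0.2833508849143982), (0.10761190950870514, 0.04714404046535492), 6.6230387687683105) 0.04279786030128898
traycore ((0.5126709342002869, -0.3937387466430664), (0.09233421832323074, 0.046885568648576736), 4.782832145690918) 0.04293533511031633
traycore ((0.5023232698440552, -0.16968193650245667), (0.11084247380495071, 0.047626204788684845), 4.805077075958252) 0.042905841169420464
```

View pics/t5.png

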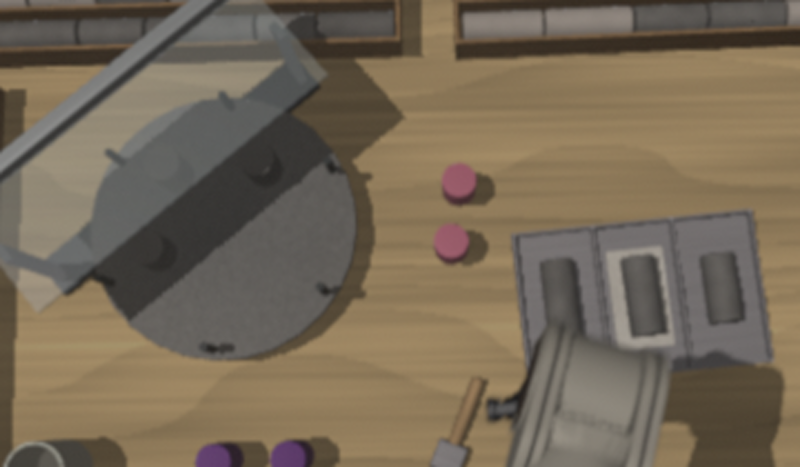

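The core is on the ticket at (643,295): (0.5045, −0.2834), 6.6° against the ticket's 4.7°, top 43 mm. That is flat, about 1.5 mm off centre. The posts are seen at (158,250), (262,165) and (165,165) under the sheet. Handing in.

```bash
python3 -c "
from workcell import bot
print(bot.job_done())"
```

```text
the job is handed in; nothing more can be done
None
```

I turned the table about 177° anticlockwise in two sweeps, with the fingers straddling a rim peg. I then lifted the lying core straight off at the open front, set it on the ticket in the middle bay and handed the job in at about 19.5 s.

**Core:** it lies flat, with its top about 43 mm above the work surface. It is about 1.5 mm off the ticket's centre and about 2° off its length. The load came off the wrist before I opened the fingers, so it was set down, not dropped.

**Turntable:** it is at rest; the pegs were within about 0.4° of where they stood before the lift, which is within measuring noise.

**Standing pieces:** depth showed two of the three standing with their heights unchanged. I could only see the third dimly through the clear sheet, where it appeared upright, so I have no height for it.

**Tray cores:** the 95 mm core is unmoved, within 1 mm. The arm partly hid the 125 mm core in the last picture, so its length read short (111 mm), but its visible sides line up with where it was.

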